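# Sort finished tool handles off the rack and bench by shape

### The job

Sort the three pale wooden handles by shape: pull the eight-sided handle up out of the rack's spring clips and put it and the other eight-sided handle in the brown wooden tray, and put the flat handle in the white plastic tub. Set each one down inside, not dropped, so that all lie flat on the floor of their container, not on one another or on a wall. Do not knock or push the trays and other things about.

Things in the scene. Friction and masses are not known exactly. Their poses are not given: they have to be found in the camera images.
- held_handle: Eight-sided wooden tool handle, 28 across flats, 140 long (126 of wood and a 14 long steel ferrule of 23 diameter), about 90 g. Origin at the centre of the wooden part, on its axis; x along the handle towards the ferrule (wood from x = -63 to +63). At the start it is clipped level in the rack, axis 59 above the bench. All three pieces are of one pale wood.
- loose_handle: A second handle just like held_handle, lying on the bench on one of its flats (axis 14 above the bench).
- flat_handle: Flat wooden scraper handle: a board 150 long (x), 44 wide (y), 20 thick (z) with round ends, about 100 g, lying flat on the bench. Origin at its centre, 10 above the bench. It may have swapped places with loose_handle.
- rack: Finishing rack fixed to the bench: plywood board 170 (x) x 80 (y) x 18 thick, spring clips at x = -45 and +45. The held handle lies along the rack's x, its centre over the origin, resting on a black block in each clip; between the clips it is free: 74 of clear length, 27 of clear height under it. Origin: centre of the board's underside, z up.
- clip_mid (a point): Point midway between the rack's two clips, on the held handle's axis, 59 above the bench. Each clip is a pair of slippery, springy steel jaws hooked over the handle's upper edges (jaw tops 76 above the bench, 41 over both). Pulled straight up by its middle, the handle spreads the jaws within 6 mm of travel at roughly 10 to 15 N in all, then slides out, clear of them 30 mm up.
- tray: Brown wooden tray, loose (1.3 kg), outside 200 (x) x 190 (y) x 45 high, walls and floor 8 thick. Origin: centre of its underside, on the bench; z up. Inner floor 184 x 174. It may have swapped sides with the tub.
- tub: White plastic tub, loose (0.9 kg), outside 200 (x) x 160 (y) x 55 high, walls and floor 5 thick. Origin: centre of its underside, on the bench; z up. Inner floor 190 x 150.
- sanding_block: Bystander, to be left alone: cork sanding block 50 x 100 x 30 high, near left (mm).
- wax_jar: Bystander, to be left alone: pale jar, 64 diameter, 60 high, beyond the rack to the left (mm).
- mug: Bystander, to be left alone: blue mug, 76 diameter, 85 high, beyond the rack to the right (mm).
- brush: Bystander, to be left alone: brush lying down, 200 long, beyond the rack (mm).
- screwdriver: Bystander, to be left alone: screwdriver lying down, 200 long, beyond the mug to the right (mm).
- hammer: Bystander, to be left alone: hammer lying down, 260 long, near right (mm).
- oil_can: Bystander, to be left alone: pale metal can, 70 diameter, 110 high, far left (mm).
Mind the look-alikes: they are no part of the job. What is shaped like the flat_handle but black is not meant.

How it is judged:
At the end, for the whole second after the job is handed in: Both eight-sided handles rest in the wooden tray (centres inside its walls, under 28 mm above its underside; 22 is flat on the floor), the flat handle in the tub (centre inside its walls, under 21 mm above its underside; 15 is flat), all below 0.03 m/s (x of held_handle in the frame of tray between -0.092 and 0.092 m and y of held_handle in the frame of tray between -0.087 and 0.087 m and z of each of held_handle, loose_handle in the frame of tray below 0.028 m and linear speed of each of held_handle, loose_handle, flat_handle below 0.03 m/s and x of loose_handle in the frame of tray between -0.092 and 0.092 m and y of loose_handle in the frame of tray between -0.087 and 0.087 m and x of flat_handle in the frame of tub between -0.095 and 0.095 m and y of flat_handle in the frame of tub between -0.075 and 0.075 m and z of flat_handle in the frame of tub below 0.021 m); the robot touches nothing.
It fails at once if a bystander is moved by more than 30 mm (distance of any of sanding_block, wax_jar, mug, brush, screwdriver, hammer, oil_can from where it was at the start of the episode above 0.03 m).
It fails at once if the tray or the tub is shoved by more than 40 mm (distance of any of tray, tub from where it was at the start of the episode above 0.04 m).
It fails at once if a handle is dropped or thrown (over 0.8 m/s with no finger on it: a fall of over 30 mm) ((linear speed of held_handle above 0.8 m/s and not (contact force between the fingers and held_handle above 0.05 N)) or (linear speed of loose_handle above 0.8 m/s and not (contact force between the fingers and loose_handle above 0.05 N)) or (linear speed of flat_handle above 0.8 m/s and not (contact force between the fingers and flat_handle above 0.05 N))).
It also fails if it takes over 72 s, if anything falls off the work surface, if the arm or the gripper's body presses on something with over 40 N, if the wrist force passes 120 N, or if a joint passes its speed limit or range.

### The arm

A 7-joint arm with a two-finger parallel gripper is mounted at the origin on the work surface. World frame = base frame: x ahead of the robot, y to its left, z up, the work surface at z = 0. Lengths are in m, angles in rad, forces in N, time in s.
With the tool pointing down it reaches from about 0.375 to 0.925 m from the base axis. Payload 3.1 kg.
Tool frame: the origin (TCP) lies between the finger pads; the fingertips stand 19 mm ahead of it and the grasp point (between the pads) is the TCP; z points along the fingers, y is the line along which they close (so a half turn about z gives the same grasp; the last joint's range is limited). The gripper opens to 85 mm and grips with 20 to 120 N. Pads are 22 mm wide; open, the fingers measure 114 mm over their backs; the gripper's body (76 mm by 85 mm) begins 54 mm behind the grasp point. The pads swing forward as they close: fully open they stand 13 mm farther back than shut.
Start: joints at [1.019, 0.383, 0.044, 1.598, -0.018, 1.161, -0.05], TCP at [0.285, -0.584, 0.25] pointing down, gripper open.
Joint ranges: [-2.61, 2.61], [-0.41, 2.15], [-1.48, 1.57], [0, 2.5], [-1.57, 4.71], [0.05, 1.97], [-2.85, 2.85]. Speed limits (rad/s): [2.79, 2.79, 3.14, 3.14, 3.14, 3.14, 3.14].

### API

Orientations are given as a unit quaternion [x, y, z, w].
In Python, from bench import move_ptp, movel, move_j, move_gripper, pause, inverse_kinematics, read_camera, camera_params, MotionError, sign_off, look_for, tip_of, read_time_s, read_qpos, read_joint_vel, read_effort, read_eef_pos, read_tcp_rot, read_ft_force, read_ft_torque, read_finger_gap, read_grasp_force gives the robot as it stands. Calls block until the motion is done:
- move_ptp(position, orientation): joint-space move of the TCP to a pose.
- movel(position, orientation=None, speed=0.15): straight line of the TCP; orientation=None keeps the orientation; speed is the mean speed in m/s.
- move_j(angles): joint-space move.
- move_gripper(opening, effort=None): finger opening in m; effort is the grip in N (None keeps the last); returns when the fingers have stopped.
- pause(seconds).
- inverse_kinematics(position, orientation): joint angles nearest the present ones, or None.
- read_camera(name): name is "side" or "top" or "wrist"; returns the picture (420x560x3 uint8, red, green, blue); there is no depth.
- camera_params(name): a dict with "K" (3x3 intrinsics, pixels), "camera_from_world" (4x4, takes a point from world to camera coordinates). Camera axes: x right, y down, z forward; pixel columns grow to the right and rows downward; lengths in m; the calibration is good to about 2 mm. A picture is of the moment at which its call begins: read the wrist's pose just before it. camera_params takes no time and is no camera call; for the wrist camera it gives the pose at the moment of the call.
A pose or a line that the arm cannot do raises MotionError and nothing moves.
- sign_off(): hands the job in; it is judged then, once.
Trained networks look in the newest picture that a camera, given by its name, has taken for a name from the list of things; names that differ only in an ending like _2 or _b are one class to them, and where a whole thing is asked for, a point or a joint stands for the part that bears it (a point fixed in the world has none). Each returns a list of dicts, best first, with "confidence" (0 to 1); they miss things now and then, are a little off and sometimes report something else, mostly with a low value. They report only what shows in the picture. A call takes as long as a camera call. They do not tell look-alikes from the thing itself.
- look_for(camera, name): "at" ([column, row] in pixels, amid what is visible of it).
- tip_of(camera, name): "at" ([column, row] in pixels: a listed point, or the origin of a listed thing).
Readings, each from a call of its own:
- read_time_s(): time.
- read_qpos(): joint angles.
- read_joint_vel(): joint speeds.
- read_effort(): joint torques, N m.
- read_eef_pos(): TCP position.
- read_tcp_rot(): TCP orientation.
- read_ft_force(): force on the tool from outside, world axes, zero at the start.
- read_ft_torque(): the same for the moment, N m.
- read_finger_gap(): finger opening in m.
- read_grasp_force(): force on a finger pad.
Only numpy, scipy, OpenCV 4.12 (cv2) and the standard library are available. Lean on these libraries where they do the work, as an engineer would, in place of code of your own. Each camera call takes 0.05 s, during which the arm holds its last target. There are 200 camera calls.

## Working session

There is one attempt and no reset: what is moved stays moved. The work goes in short steps, each a Python script; the robot and the scene stay as the last script left them, time stands still between calls to the robot, and variables do not carry over. Pictures are saved under pics/ and viewed, at most 10 in all, crops included, and the job is handed in when it is done.

```bash
mkdir -p pics; ls; cat > h.py <<'E'
import numpy as np, cv2
from bench import *
def ray(cam,uv,z,P=None):
    P=P or camera_params(cam); K=np.array(P["K"]);T=np.array(P["camera_from_world"])
    R=T[:3,:3];c=-R.T@T[:3,3];d=R.T@np.linalg.solve(K,[uv[0],uv[1],1.])
    return c+d*(z-c[2])/d[2]
def proj(cam,p,P=None):
    P=P or camera_params(cam);q=np.array(P["K"])@(np.array(P["camera_from_world"])@np.append(p,1))[:3]
    return q[:2]/q[2]
def save(im,n): cv2.imwrite(f"pics/{n}.png",cv2.cvtColor(im,cv2.COLOR_RGB2BGR))
E
python3 - <<'E'
from h import *
zs=dict(held_handle=.059,loose_handle=.014,flat_handle=.01,rack=0,clip_mid=.059,tray=0,tub=0)
a=read_camera("top");save(a,"top1")
for n,z in zs.items():
    for r in tip_of("top",n)[:3]: print("top",n,np.round(r["at"]),round(r["confidence"],2),ray("top",r["at"],z).round(3))
s=read_camera("side");save(s,"side1")
for n,z in zs.items():
    for r in tip_of("side",n)[:3]: print("side",n,np.round(r["at"]),round(r["confidence"],2),ray("side",r["at"],z).round(3))
print(read_time_s(),read_tcp_rot())
E
```

```text
pics
top held_handle [291. 149.] 0.61 [0.657 0.009 0.059]
top loose_handle [329. 230.] 0.97 [ 0.44  -0.088  0.014]
top flat_handle [262. 232.] 0.84 [0.441 0.092 0.01 ]
top flat_handle [ 87. 282.] 0.74 [0.32  0.556 0.01 ]
top rack [291. 156.] 0.71 [0.652 0.006 0.   ]
top clip_mid [293. 149.] 0.87 [0.657 0.004 0.059]
top tray [423. 204.] 0.72 [ 0.507 -0.356  0.   ]
top tub [163. 219.] 0.58 [0.482 0.36  0.   ]
side held_handle [247. 181.] 0.84 [0.655 0.007 0.059]
side held_handle [338. 285.] 0.56 [0.269 0.308 0.059]
side loose_handle [319. 188.] 0.76 [ 0.43  -0.086  0.014]
side loose_handle [247. 184.] 0.23 [ 0.67  -0.022  0.014]
side flat_handle [296. 220.] 0.9 [0.461 0.078 0.01 ]
side flat_handle [290. 370.] 0.74 [0.321 0.554 0.01 ]
side rack [246. 191.] 0.58 [ 0.669 -0.003  0.   ]
side rack [258. 291.] 0.38 [0.48  0.362 0.   ]
side clip_mid [241. 180.] 0.56 [0.677 0.011 0.059]
side tray [321. 136.] 0.97 [ 0.507 -0.386  0.   ]
side tub [255. 296.] 0.86 [0.483 0.381 0.   ]
side tub [336. 287.] 0.71 [0.275 0.276 0.   ]
0.8 [9.74363229e-01 2.24980659e-01 6.28984947e-06 1.94446395e-05]
```

View pics/top1.png

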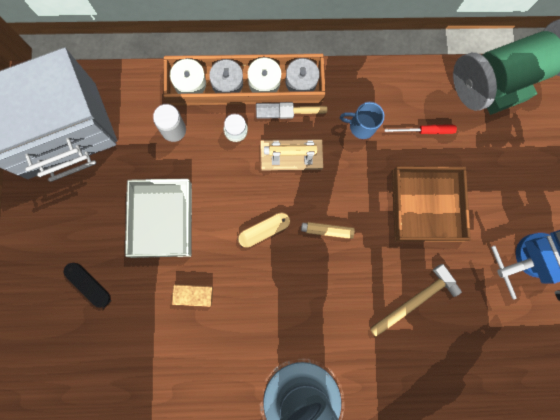

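View pics/side1.png

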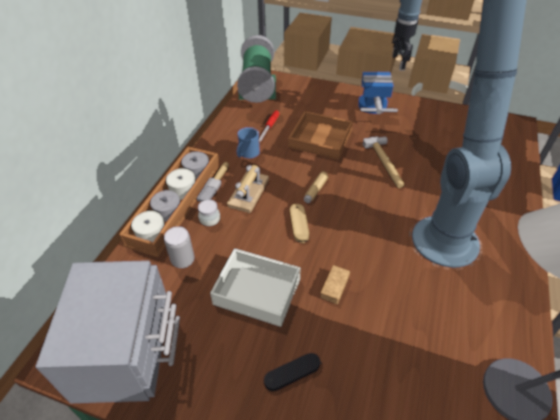

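The top view shows the pale flat handle at (264,230), the black look-alike at (87,285), the loose octagonal handle at (328,230) and the held one in the rack at (291,152). The tray is at (432,204) and the tub at (158,218). Only the pale board fits flat_handle, so I'll segment the pieces and check them in a crop.

```bash
python3 - <<'E'
from h import *
a=cv2.cvtColor(cv2.imread("pics/top1.png"),cv2.COLOR_BGR2RGB)
def seg(box,z,name,cond):
    x0,y0,x1,y1=box; c=a[y0:y1,x0:x1].astype(int)
    m=cond(c).astype(np.uint8)
    n,l,s,_=cv2.connectedComponentsWithStats(m); k=1+np.argmax(s[1:,4]); v,u=np.where(l==k)
    p=np.array([ray("top",(i+x0,j+y0),z)[:2] for i,j in zip(u,v)])
    (cx,cy),(w,h),_=cv2.minAreaRect((p*1000).astype(np.float32)); 
    d=p-p.mean(0); e=np.linalg.svd(d,full_matrices=False)[2][0]
    b=cv2.boxPoints(cv2.minAreaRect((p*1000).astype(np.float32))).round()
    print(name,s[k,4],"c",round(cx),round(cy),"wh",round(w),round(h),"yaw",np.degrees(np.arctan2(e[1],e[0])).round(1),b.tolist())
pale=lambda c:(c[...,0]>165)&(c[...,1]>120)
seg((230,200,298,260),.02,"flat",pale)
seg((299,215,365,245),.02,"loose",pale)
seg((255,135,328,175),.018,"rack",lambda c:(c[...,0]>130)&(c[...,1]>95))
seg((115,170,200,270),.055,"tub",lambda c:(c[...,2]>120))
c=cv2.resize(a[130:270,110:490],None,fx=2.1,fy=4 if 0 else 2.1,interpolation=cv2.INTER_CUBIC);save(c,"crop1")
E
```

```text
flat 872 c 446 88 wh 46 149 yaw -63.6 [[392.0, 145.0], [458.0, 11.0], [499.0, 32.0], [434.0, 166.0]]
loose 373 c 437 -91 wh 123 27 yaw -101.4 [[414.0, -150.0], [441.0, -154.0], [460.0, -32.0], [434.0, -28.0]]Traceback (most recent call last):
  File "<stdin>", line 15, in <module>
  File "<stdin>", line 7, in seg
  File "h.py", line 4, in ray
    P=P or camera_params(cam); K=np.array(P["K"]);T=np.array(P["camera_from_world"])
           ~~~~~~~~~~~~~^^^^^
ValueError: time passes only in moves, steps and waits
```

```bash
python3 - <<'E'
from h import *
a=cv2.cvtColor(cv2.imread("pics/top1.png"),cv2.COLOR_BGR2RGB)
P=camera_params("top")
def seg(box,z,name,cond):
    x0,y0,x1,y1=box; c=a[y0:y1,x0:x1].astype(int)
    m=cond(c).astype(np.uint8)
    n,l,s,_=cv2.connectedComponentsWithStats(m); k=1+np.argmax(s[1:,4]); v,u=np.where(l==k)
    p=np.array([ray("top",(i+x0,j+y0),z,P)[:2] for i,j in zip(u,v)])
    (cx,cy),(w,h),_=r=cv2.minAreaRect((p*1000).astype(np.float32))
    print(name,"c",round(cx),round(cy),"wh",round(w),round(h),cv2.boxPoints(r).round().tolist())
seg((255,135,328,175),.018,"rack",lambda c:(c[...,0]>130)&(c[...,1]>95))
seg((115,170,200,270),.055,"tub",lambda c:(c[...,2]>120))
A=cv2.resize(a[160:250,385:475],(400,400),interpolation=cv2.INTER_CUBIC)
B=cv2.resize(a[130:180,250:330],(400,250),interpolation=cv2.INTER_CUBIC)
C=cv2.resize(a[195:265,230:370],(400,200),interpolation=cv2.INTER_CUBIC)
c=np.zeros((450,800,3),np.uint8);c[:400,:400]=A;c[:250,400:]=B;c[250:,400:]=C;save(c,"crop1")
E
```

```text
rack c 652 8 wh 86 175 [[609.0, 95.0], [609.0, -80.0], [695.0, -80.0], [695.0, 95.0]]
tub c 481 362 wh 169 202 [[378.0, 279.0], [581.0, 275.0], [584.0, 444.0], [382.0, 449.0]]
```

View pics/crop1.png

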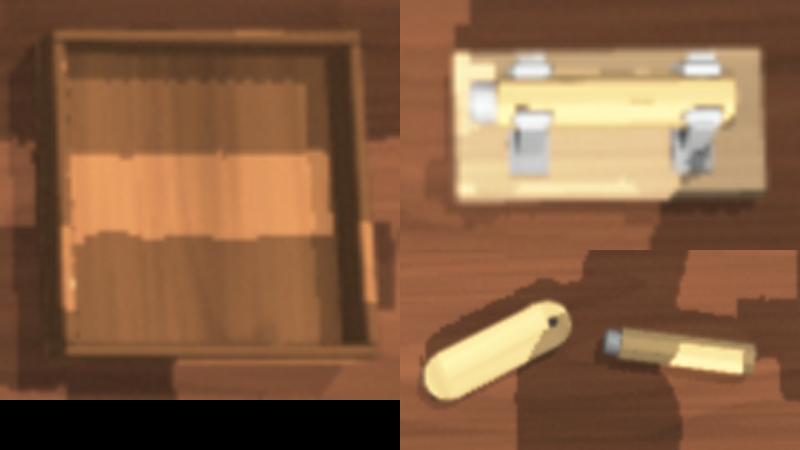

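The crop confirms the flat handle (round-ended board), the loose octagonal handle (ferrule to the left), the held handle (ferrule left, rack axis along y) and the open tray. I'll go above the loose handle and take a close look.

```bash
cat >> h.py <<'E'
def quat(p,yaw):
    "tool down, handle axis at yaw (deg); pick the half-turn with the least joint travel"
    q0=np.array(read_qpos());best=None
    for k in (-180,0,180):
        h=np.radians(yaw+k)/2; o=[np.cos(h),np.sin(h),0,0]; j=inverse_kinematics(p,o)
        if j is None: continue
        c=np.abs(np.array(j)-q0).max()+ (10 if abs(j[6])>2.75 else 0)
        if best is None or c<best[0]: best=(c,o,j)
    return best[1]
def go(p,yaw): o=quat(p,yaw); move_ptp(p,o); return o
E
python3 - <<'E'
from h import *
P=camera_params("top")
c=[ray("top",(385+u/4.444,160+v/4.444),.045,P)[:2] for u,v in((50,33),(358,32),(378,355),(62,355))]
print("tray",np.round(c,3).tolist(),np.mean(c,0).round(3))
move_gripper(.06,60)
go([.437,-.091,.2],80.7); print(np.round(read_qpos(),2),read_eef_pos(),read_time_s())
P=camera_params("wrist");w=read_camera("wrist");save(w,"w1")
print(proj("wrist",[.437,-.091,.02],P), proj("wrist",[.437-.063*np.cos(np.radians(80.7)),-.091-.063*np.sin(np.radians(80.7)),.02],P))
for n in("loose_handle",):
  for r in tip_of("wrist",n)[:2]: print(n,r,ray("wrist",r["at"],.014,P))
E
```

```text
tray [[0.603, -0.274], [0.599, -0.463], [0.402, -0.456], [0.407, -0.267]] [ 0.503 -0.365]
[ 0.55  0.08 -0.44  2.1   0.04  0.97 -0.08] [ 0.43734686 -0.09271333  0.20019976] 3.05
[278.34806139 189.642554  ] [278.54752176 245.96286059]
loose_handle {'at': [281.5, 190.5], 'confidence': 0.87} [ 0.43981631 -0.09398357  0.014     ]
loose_handle {'at': [527.1, 350.0], 'confidence': 0.23} [ 0.7105136 -0.3484951  0.014    ]
```

View pics/w1.png

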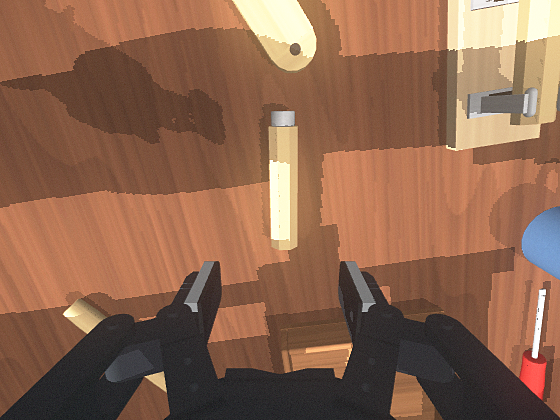

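The loose handle lies centred at (283,185), ferrule up, within 3 mm of the estimate. I'll grasp it and place it in the near half of the tray.

```bash
cat >> h.py <<'E'
def down(p,z,speed=.12): movel([p[0],p[1],z+.015],speed=speed); movel([p[0],p[1],z],speed=.04)
def st(s): print(s,"eef",np.round(read_eef_pos(),4),"gap",round(read_finger_gap(),4),"grip",round(read_grasp_force(),1),"F",np.round(read_ft_force(),1),"t",read_time_s(),flush=True)
E
python3 - <<'E'
from h import *
p=[.4405,-.0915]
movel([*p,.1],speed=.2); down(p,.023); st("at"); move_gripper(.02,60); st("grip")
movel([*p,.12],speed=.15); st("up")
t=[.458,-.371]; go([*t,.13],88.2); st("over")
save(read_camera("top"),"top2")
down(t,.033); st("down")
E
```

```text
at eef [ 0.4402 -0.0914  0.0227] gap 0.0602 grip 0.0 F [ 0.3  0.6 -0.4] t 4.9917
grip eef [ 0.4411 -0.0915  0.0235] gap 0.0266 grip 59.5 F [-0.6  0.9  3.5] t 5.3833
up eef [ 0.4395 -0.0915  0.1192] gap 0.0266 grip 59.0 F [-0.4  0.  -1.3] t 6.1833
over eef [ 0.4585 -0.3683  0.1291] gap 0.0263 grip 59.0 F [-0.3  0.4 -0.7] t 7.2667
down eef [ 0.4578 -0.3708  0.0327] gap 0.0266 grip 59.0 F [ 0.3  0.2 -0.9] t 8.675
```

```bash
cat >> h.py <<'E'
def touch(p,z,zmin,f=2.5):
    f0=read_ft_force()[2]
    while z>zmin:
        z-=.001; movel([p[0],p[1],z],speed=.03)
        if abs(read_ft_force()[2]-f0)>f: break
E
python3 - <<'E'
from h import *
t=[.458,-.371]; touch(t,.033,.0295); st("touch")
move_gripper(.042); st("open"); movel([*t,.15],speed=.2)
p=[.654,.007]; go([*p,.22],90); move_gripper(.06)
P=camera_params("wrist");w=read_camera("wrist");save(w,"w2");st("rack")
print(proj("wrist",[*p,.059],P))
for n in("held_handle","clip_mid"):
  for r in tip_of("wrist",n)[:1]: print(n,r,ray("wrist",r["at"],.059,P))
E
```

```text
touch eef [ 0.4583 -0.3712  0.0315] gap 0.0263 grip 59.4 F [-1.  -0.4  3.1] t 9.175
open eef [ 0.458  -0.371   0.0309] gap 0.0418 grip 0.0 F [0.2 0.2 0.2] t 9.475
rack eef [0.6539 0.0063 0.22  ] gap 0.0601 grip 0.0 F [-0.6 -0.6  0.6] t 12.175
[279.28529223 195.2674425 ]
held_handle {'at': [280.1, 198.2], 'confidence': 0.93} [0.65478366 0.00406654 0.059     ]
```

View pics/w2.png

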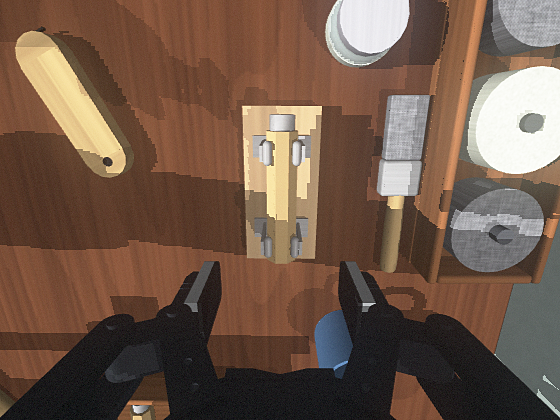

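The wrist view shows the held handle with its wood at rows 131–262, its axis at column ~282 and the clips at rows ~152 and 237. Its centre is about (0.656, 0.006). I'll grasp there and pull up.

```bash
python3 - <<'E'
from h import *
p=[.656,.006]
movel([*p,.12],speed=.2); down(p,.060); st("at"); move_gripper(.02,90); st("grip")
e=read_eef_pos()
for z in (.064,.068,.075,.095):
    movel([*p,z],speed=.03); st(z)
movel([*p,.17],speed=.15); st("up")
P=camera_params("wrist");save(read_camera("wrist"),"w3")
E
```

```text
at eef [0.6558 0.006  0.0597] gap 0.0601 grip 0.0 F [-0.4  0.2 -0.1] t 13.975
grip eef [0.6562 0.0061 0.0606] gap 0.0263 grip 89.0 F [-2.1 -0.5  3.6] t 14.375
0.064 eef [0.6547 0.0059 0.0624] gap 0.0264 grip 90.0 F [ 0.9  0.5 -7.5] t 14.6583
0.068 eef [0.6547 0.0056 0.0666] gap 0.0263 grip 90.9 F [-0.5  0.6 -8.5] t 14.9417
0.075 eef [0.658  0.0062 0.0779] gap 0.0266 grip 92.2 F [-1.1 -0.5  2. ] t 15.325
0.095 eef [0.6559 0.006  0.0949] gap 0.0262 grip 92.0 F [ 0.2  0.3 -0.9] t 16.1417
up eef [0.6554 0.0058 0.1694] gap 0.0262 grip 92.0 F [-1.3 -1.  -0.6] t 16.7917
```

View pics/w3.png

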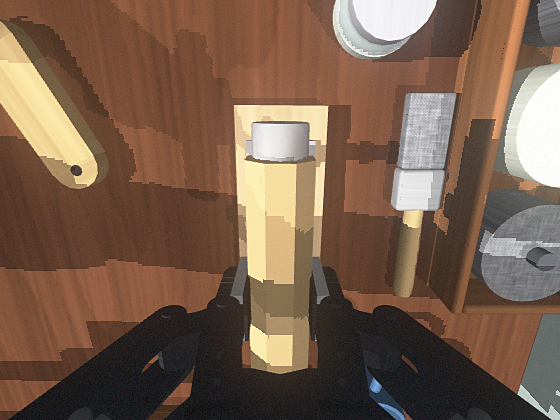

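The held handle is free of the clips and level in the grip, ferrule at (280,138). Next it goes in the far half of the tray.

```bash
python3 - <<'E'
from h import *
t=[.548,-.373]; go([*t,.16],88.2); st("over"); down(t,.032); st("down")
touch(t,.032,.023); st("touch")
move_gripper(.042); st("open"); movel([*t,.16],speed=.2)
p=[.446,.088]; go([*p,.2],-63.6+180); move_gripper(.075)
save(read_camera("top"),"top3")
P=camera_params("wrist");w=read_camera("wrist");save(w,"w4");st("flat")
print(proj("wrist",[*p,.02],P))
for r in tip_of("wrist","flat_handle")[:1]: print(r,ray("wrist",r["at"],.01,P))
E
```

```text
over eef [ 0.5497 -0.3702  0.1601] gap 0.026 grip 92.0 F [ 1.5 -0.6 -1.4] t 18.3083
down eef [ 0.5477 -0.3728  0.0315] gap 0.0262 grip 92.0 F [ 0.2  0.7 -1.2] t 19.925
touch eef [ 0.5483 -0.3732  0.0272] gap 0.0262 grip 95.6 F [-1.9  1.6  5.1] t 21.425
open eef [ 0.5479 -0.373   0.0257] gap 0.0423 grip 0.0 F [-0.  -0.4  0.1] t 21.725
flat eef [0.446 0.088 0.2  ] gap 0.0752 grip 0.0 F [ 0.2 -0.6  0.6] t 24.8
[279.49000515 191.20238009]
{'at': [283.7, 190.4], 'confidence': 0.84} [0.45077169 0.08838392 0.01      ]
```

View pics/w4.png

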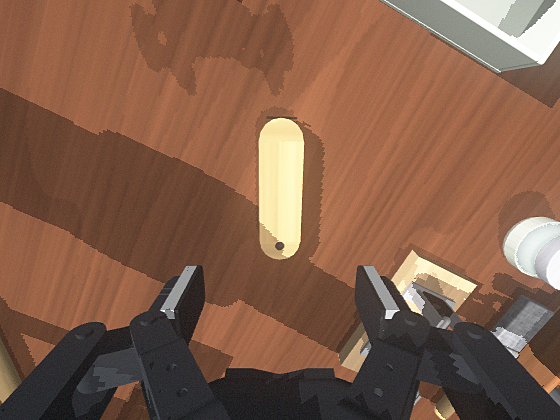

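View pics/top3.png

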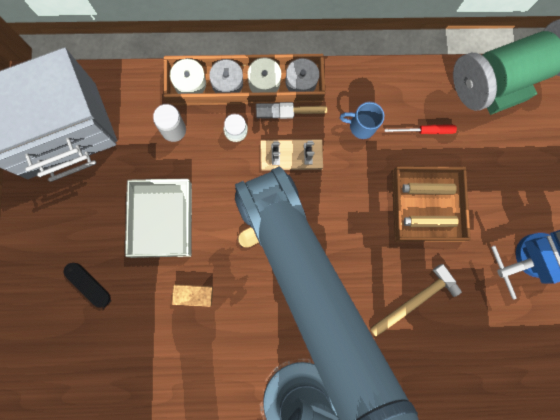

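Both octagonal handles lie apart in the tray, at (429,188) and (430,221). The flat handle sits centred under the gripper at (281,189). I'll grasp it and place it in the tub.

```bash
python3 - <<'E'
from h import *
p=[.448,.0885]
movel([*p,.1],speed=.2); down(p,.023); st("at"); move_gripper(.03,60); st("grip")
movel([*p,.15],speed=.15); st("up")
t=[.481,.361]; go([*t,.16],-1.2); st("over"); down(t,.031); st("down")
touch(t,.031,.025); st("touch")
move_gripper(.07); st("open"); movel([*t,.2],speed=.2)
go([.40,.1,.3],90)
P=camera_params("top");a=read_camera("top")
c=np.hstack([cv2.resize(a[165:270,115:205],(360,420)),cv2.resize(a[155:260,385:475],(360,420))]);save(c,"fin")
for n,z in(("loose_handle",.022),("flat_handle",.015),("tray",0),("tub",0)):
  for r in tip_of("top",n)[:2]: print(n,round(r["confidence"],2),ray("top",r["at"],z,P).round(3))
st("end")
E
```

```text
at eef [0.4478 0.0885 0.0227] gap 0.0748 grip 0.0 F [-0.2  1.  -0.4] t 26.6917
grip eef [0.4487 0.0888 0.0235] gap 0.0424 grip 62.6 F [ 0.5 -0.5  2.9] t 27.0833
up eef [0.447  0.0881 0.149 ] gap 0.0423 grip 62.1 F [ 0.1 -0.5  0.2] t 28.0833
over eef [0.4816 0.3586 0.1589] gap 0.0427 grip 62.1 F [ 0.3 -0.8 -1.6] t 29.15
down eef [0.4808 0.3608 0.0306] gap 0.0424 grip 62.1 F [-0.5  0.5 -0.2] t 30.775
touch eef [0.4812 0.3611 0.0286] gap 0.0428 grip 62.6 F [-0.9 -1.7  4. ] t 31.525
open eef [0.481  0.361  0.0278] gap 0.07 grip 0.0 F [ 0.3 -0.   0.2] t 31.9083
loose_handle 0.84 [ 0.457 -0.373  0.022]
loose_handle 0.34 [ 0.551 -0.368  0.022]
flat_handle 0.77 [0.482 0.366 0.015]
flat_handle 0.65 [0.324 0.551 0.015]
tray 0.56 [ 0.505 -0.36  -0.   ]
tub 0.93 [0.477 0.369 0.   ]
end eef [0.4001 0.1011 0.2997] gap 0.07 grip 0.0 F [0.8 1.  0.1] t 34.2833
```

View pics/fin.png

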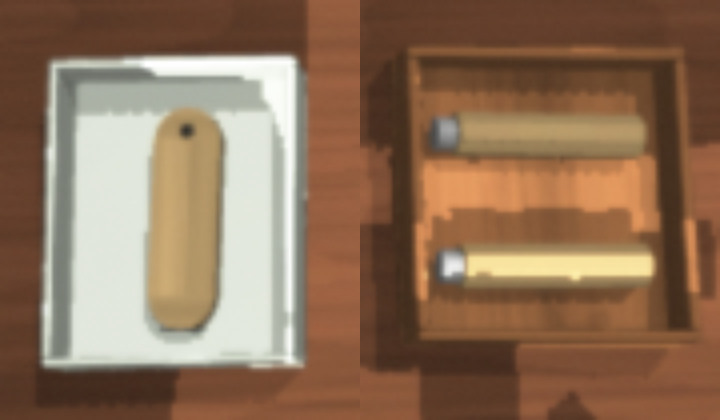

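The flat handle lies on the tub floor, around (185,215) in the crop, clear of the walls. Both octagonal handles lie apart on the tray floor, at (540,135) and (545,265). The heights at touch-down match the floor thicknesses, so I'm handing in.

```bash
python3 -c "
from bench import *
print(sign_off())"
```

```text
the job is handed in; nothing more can be done
None
```

I put both eight-sided handles in the wooden tray and the flat handle in the white tub, each set down flat and apart, and handed the job in after about 34 s of the 72 s allowed. The hand-in returned no verdict.

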